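# Roll the sample tube onto the reading line

### The job

On the white reader plate, roll the long sample tube with a fingertip onto the printed line by pushing its top sideways, until it lies centred along the line and covers it over the tube's whole length; do not pick it up or lift it. Only once it lies still on the line, press the reader's push button right down and let it go. Leave the short vial and everything else standing around where they are.

Things in the scene. Friction and masses are not known exactly. Their poses are not given: they have to be found in the camera images.
- reader: Tube reader fixed to the bench: white slab 300 mm wide (y), its flat top 12 mm above the bench, with a 5 mm high rim at x = -107 mm and y = +-147 mm; a grey console 24 mm high fills x = 110 to 165 mm. Origin at bench height under the middle of the printed line; x along the line to the console, y across it, z up.
- line (a point): Middle of the printed black line, on the plate's top (12 mm above the bench). The line is 3 mm wide, 190 mm long and lies along this point's x axis; y points across it.
- button_top (a point): Middle of the top face of the reader's round white push button (26 mm across, in a black housing on the console, on the extension of the line, 138 mm from the line's middle). Pressed straight down.
- button (a joint): Travel of the push button in m: 0 = up, 0.006 = fully down (takes 4 N); it springs back.
- tube: Long sample tube lying on the plate, 70 to 100 mm to either side of the line and within about 4 degrees of parallel: amber glass, black cap, a plain cylinder 25 mm across, 130 mm long, about 70 g. Origin on its axis, half-way along; x runs along the axis to the cap, y and z turn as it rolls. Under a finger moving sideways on its top it rolls half as far as the finger; it soon stops by itself.
- tube_end (a point): Point on the tube's axis 50 mm from its middle, towards the rounded glass end.
- tube_cap (a point): Point on the tube's axis 50 mm from its middle, towards the cap.
- vial: Short spare vial lying on the plate on the other side of the line: 28 mm in diameter, 52 mm long, same glass and cap. To be left alone. Origin on its axis, half-way along.
- jar: Standing capped vial, 28 mm in diameter, 50 mm high, on the bench. Origin under its foot. To be left alone.
- dish: White ceramic dish, 80 mm wide, 32 mm high, on the bench. Origin under its foot. To be left alone.
- strips: Test-strip box, 85 x 48 x 18 mm, on the bench. Origin under it. To be left alone.
- stopper: Black rubber stopper, 32 mm wide, 28 mm high, on the bench. Origin under it. To be left alone.
- petri: Closed glass petri dish, 60 mm wide, 14 mm high, on the bench. Origin under it. To be left alone.
- beaker: Small glass beaker, 54 mm wide, 60 mm high, on the bench. Origin under its foot. To be left alone.
Mind the look-alikes: they are no part of the job. Leave any green or red look-alike of the tube alone.

How it is judged (in metres and radians):
On the way, in this order (a step that is already met when the one before it is completed fails the run):
1. the tube has turned by rolling (at least about a quarter turn) (angle between tube's own z axis and vertical above 1.3 rad), for 0.04 s.
2. the tube lies still along the line (y of tube_end in the frame of line between -0.008 and 0.008 m and y of tube_cap in the frame of line between -0.008 and 0.008 m and x of tube in the frame of line between -0.04 and 0.04 m and z of tube in the frame of line between -0.018 and 0.018 m and linear speed of tube below 0.01 m/s), for 0.3 s.
3. the button is pressed down (value of joint button above 0.0045 m), for 0.05 s.
At the end, for the whole second after the job is handed in: The tube lies on the reader plate at rest (under 10 mm/s), the points 50 mm either way along its axis each within 8 mm of the line's middle sideways, its middle within 40 mm of the line's middle lengthways and its axis under 18 mm above the plate; the button is up again (under 1.5 mm) (all of step 2 and value of joint button below 0.0015 m); the robot touches nothing.
It fails at once if the tube is lifted or carried (its axis more than 11 mm above its height when lying) (z of tube in the frame of line above 0.0235 m).
It fails at once if the button is pressed while the tube is not on the line (value of joint button above 0.003 m and not (y of tube_end in the frame of line between -0.008 and 0.008 m and y of tube_cap in the frame of line between -0.008 and 0.008 m and x of tube in the frame of line between -0.04 and 0.04 m and z of tube in the frame of line between -0.018 and 0.018 m)).
It fails at once if the short vial or another thing standing around is moved more than 25 mm (distance of any of vial, jar, dish, strips, stopper, petri, beaker from where it was at the start of the episode above 0.025 m).
It also fails if it takes over 56 s, if anything falls off the work surface, if the arm or the gripper's body presses on something with over 40 N, if the wrist force passes 120 N, or if a joint passes its speed limit or range.

### The arm

A 6-joint arm with a two-finger parallel gripper is mounted at the origin on the work surface. World frame = base frame: x ahead of the robot, y to its left, z up, the work surface at z = 0. Lengths are in m, angles in degrees, forces in N, time in s.
With the tool pointing down it reaches from about 0.25 to 0.85 m from the base axis. Payload 12.5 kg.
Tool frame: the origin (TCP) lies midway between the tips of the shut fingers; the grasp point (between the pads) lies 19 mm behind it; z points along the fingers, y is the direction in which the jaws open and shut (so a half turn about z gives the same grasp; the last joint's range is limited). The gripper opens to 93 mm and grips with 3 to 60 N. Pads are 15 mm wide; open, the fingers measure 128 mm over their backs; the gripper's body (75 mm by 188 mm) begins 65 mm behind the grasp point.
Start: joints at [71.929, 20.094, 94.641, -0, 65.266, -4.847], TCP at [0.126, 0.535, 0.19] pointing down, gripper open.
Joint ranges: [-157.81, 157.81], [-45, 120.19], [0.68, 151.7], [-89.99, 269.99], [4.06, 180], [-164.3, 164.3]. Speed limits (degrees/s): [127.2, 127.2, 159.86, 180, 180, 180].

### API

Orientations are given as [roll, pitch, yaw] about the fixed x, y, z axes, in that order (R = Rz(yaw) Ry(pitch) Rx(roll)).
In Python, from workcell import bot gives the robot as it stands.
- The arm moves only by the shell command python3 -m pendant 'ROWS'. ROWS is text: rows parted by semicolons, each of 7 numbers parted by spaces: the opening, from 0 (shut) to 1 (fully open), then the shift along the tool's x, y, z in m, then the turn, a rotation vector about the tool's x, y, z in degrees. In form: grip dx dy dz rx ry rz; .... A call has 1 to 10 rows; each row is the pose to reach, as a shift and turn from the pose commanded when the call began, along the tool's axes at that moment; what a row does not reach only later rows make up. A row lasts 1/10 s, in which the tool goes at most 50 mm and 8.59 degrees, less where a joint would pass 70% of its speed; a pose out of reach is approached as far as the arm can. A call with a gripper value outside its range is refused whole. The fingers move at their own pace and stop on an object; the grip force is fixed at half the most. Time passes only in rows, so rows that repeat a pose let the fingers close. It gives the time, the measured TCP pose, the force and the opening at its end, in the units of the state.
- bot.state(): the state, without advancing time (a new reading comes with each control period).
- bot.read_camera(name): name is "scene" or "top" or "wrist"; returns the picture (400x640x3 uint8, blue, green, red); there is no depth.
- bot.camera_info(name): a dict with "vertical_fov" (degrees; the focal length in pixels is half the picture's height over the tangent of half this angle, whatever the lens; pixels are square), "cx", "cy" (the principal point, pixels), "k1" (the pictures are not rectified: a ray, as slopes to the right and down, at radius r is drawn at 1 + k1 r^2 times it, then the intrinsics apply), "extrinsics" (4x4, takes a point from camera to world coordinates). Camera axes: x right, y up, looking along -z (the intrinsics and any distortion apply to the point x, -y, -z); pixel columns grow to the right and rows downward; lengths in m; the calibration is good to about 2 mm. A picture is of the moment at which its call begins: read the wrist's pose just before it. camera_info takes no time and is no camera call; for the wrist camera it gives the pose at the moment of the call.
- bot.sign_off(): hands the job in, once; it reports no verdict.
The state is a dict: "clock": time; "joints": joint angles; "qvel": joint speeds; "effort": joint torques, N m; "tool_pos": TCP position; "tool_rot": TCP orientation; "force": force on the tool from outside, world axes, zero at the start; "ft_torque": the same for the moment, N m; "gripper_width": opening from 0.0 (shut) to 1.0 (fully open).
Only numpy, scipy, OpenCV 4.12 (cv2) and the standard library are available. Lean on these libraries where they do the work, as an engineer would, in place of code of your own. Each camera call takes 0.05 s, during which the arm holds its last target. There are 200 camera calls.

## Working session

There is one attempt and no reset: what is moved stays moved. The work goes in short steps, Python scripts to look and compute and a shell command to move; the robot and the scene stay as the last step left them, time stands still between calls to the robot, and variables do not carry over. Pictures are saved under pics/ and viewed, about 8 in all and at most 12, crops included, and the job is handed in when it is done.

```bash
mkdir -p pics; cat > h.py <<'E'
import numpy as np, cv2
from workcell import bot
def ray(info,u,v):
    f=200/np.tan(np.radians(info["vertical_fov"])/2); k=info["k1"]
    d=np.array([u-info["cx"],v-info["cy"]])/f
    s=d.copy()
    for _ in range(30): s=d/(1+k*(s@s))
    E=np.array(info["extrinsics"]); return E[:3,3],E[:3,:3]@np.array([s[0],-s[1],-1])
def onplane(info,u,v,z):
    o,d=ray(info,u,v); return o+d*(z-o[2])/d[2]
def proj(info,p):
    f=200/np.tan(np.radians(info["vertical_fov"])/2); E=np.array(info["extrinsics"])
    c=E[:3,:3].T@(np.array(p)-E[:3,3]); s=np.array([c[0],-c[1]])/-c[2]; s=s*(1+info["k1"]*(s@s))
    return s*f+[info["cx"],info["cy"]]
E
python3 - <<'E'
from h import *
for n in ("top","scene"):
    im=bot.read_camera(n); cv2.imwrite(f"pics/{n}0.png",im); i=bot.camera_info(n); print(n,i)
print(bot.state())
E
```

```text
top {'vertical_fov': 55.51518463433872, 'cx': 326.41550866953423, 'cy': 194.17090176046287, 'k1': -0.06572804364247725, 'extrinsics': array([[ 0.00120647,  0.99597514, -0.08962177,  0.44765499],
       [-0.99995949,  0.00200101,  0.00877617,  0.06619858],
       [ 0.00892018,  0.08960755,  0.99593721,  1.00779101],
       [ 0.        ,  0.        ,  0.        ,  1.        ]])}
scene {'vertical_fov': 44.98815649678599, 'cx': 318.2582331859838, 'cy': 194.11096240209494, 'k1': 0.003610477307166729, 'extrinsics': array([[ 0.85394975, -0.34972526,  0.38530774,  0.97395476],
       [ 0.52032364,  0.56570525, -0.63971937, -0.6785201 ],
       [ 0.00575541,  0.74677293,  0.66505418,  0.81764411],
       [ 0.        ,  0.        ,  0.        ,  1.        ]])}
{'clock': 0.1, 'joints': array([ 7.19306606e+01,  2.01213217e+01,  9.46727196e+01, -4.83774005e-04,
        6.52658733e+01, -4.84872424e+00]), 'qvel': array([ 0.06162189, -0.17357629, -0.20252248, -0.00991929, -0.04810502,
        0.03864315]), 'effort': array([ 5.22282771e-04, -4.98031282e+01, -2.85706383e+01,  7.00371084e-02,
        2.38725822e-02, -3.35813195e-05]), 'tool_pos': array([0.12567173, 0.53510235, 0.18925834]), 'tool_rot': array([-1.79940263e+02, -4.62668313e-03,  1.66779585e+02]), 'force': array([-0.39044431,  0.19268172, -0.34803743]), 'ft_torque': array([-0.03117885, -0.01235965, -0.00779021]), 'gripper_width': 1.0025273532096193}
```

View pics/top0.png

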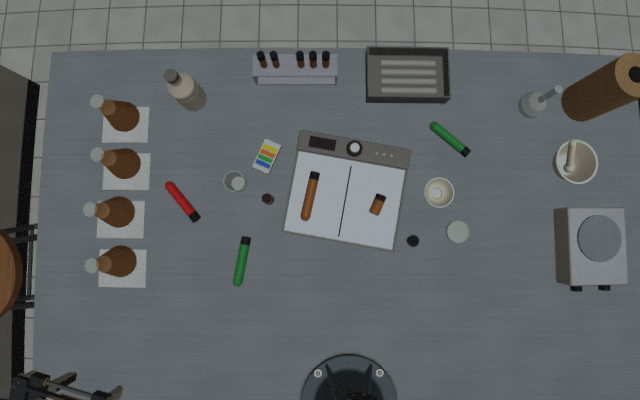

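View pics/scene0.png

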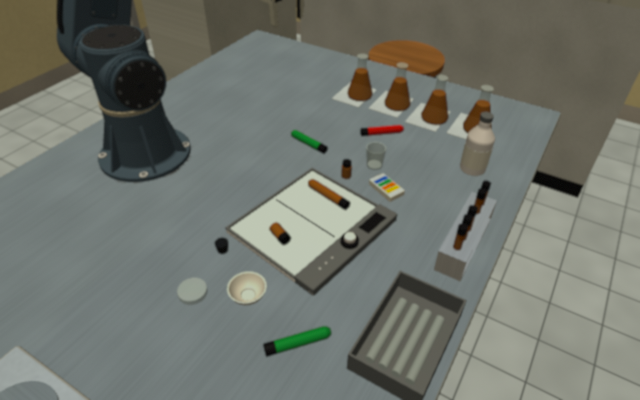

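Top view: the plate's line runs from about (350,167) to (341,236). The amber tube is left of it, (315,172)–(305,220) with the cap up, the vial is at (377,204) and the button at (354,148). Next I measure these.

```bash
cat > m.py <<'E'
from h import *
def axis(m):
    ys,xs=np.nonzero(m); r=cv2.minAreaRect(np.c_[xs,ys].astype(np.float32)); return r
def measure(im,info,rough=None):
    hsv=cv2.cvtColor(im,cv2.COLOR_BGR2HSV); H,S,V=cv2.split(hsv)
    out={}
    # plate mask: bright and near the image of the reader
    box=np.zeros(im.shape[:2],np.uint8)
    cv2.fillConvexPoly(box,np.array([[301,153],[404,167],[390,244],[288,229]]),1)
    am=((S>110)&(V>40)&(H<20)&(box>0)).astype(np.uint8)
    n,l,st,c=cv2.connectedComponentsWithStats(am)
    for k in range(1,n):
        if st[k,4]>40: print("amber",st[k],c[k])
    dark=((V<120)&(box>0)).astype(np.uint8)
    n,l,st,c=cv2.connectedComponentsWithStats(dark)
    for k in range(1,n):
        if st[k,4]>15: print("dark",st[k],c[k])
    return am,dark
if __name__=="__main__":
    im=cv2.imread("pics/top0.png"); i=bot.camera_info("top")
    measure(im,i)
    for nm,(u,v),z in [("line a",(350,167),.012),("line b",(341,236),.012),("button",(354,148),.03),("tube cap",(315,172),.0245),("tube end",(305,220),.0245)]:
        print(nm,onplane(i,u,v,z).round(4))
    cv2.imwrite("pics/crop0.png",cv2.resize(im[120:260,270:430],None,fx=4.5,fy=4,interpolation=cv2.INTER_CUBIC))
E
python3 m.py
```

```text
amber [301 178  16  42 348] [308.59195402 198.57471264]
amber [370 198  13  17 139] [376.23021583 206.01438849]
dark [352 160  53  10  99] [383.57575758 164.7979798 ]
dark [338 166  14  71  99] [344.52525253 200.34343434]
dark [301 171  19  50 434] [309.64976959 194.65668203]
dark [369 193  18  23 227] [377.14537445 204.00881057]
line a [ 0.6097 -0.005   0.012 ]
line b [0.4278 0.0192 0.012 ]
button [ 0.6571 -0.0145  0.03  ]
tube cap [0.5942 0.0874 0.0245]
tube end [0.4691 0.1128 0.0245]
```

```bash
python3 -m pendant '1 -.475 -.387 -.06 0 0 84.4; 1 -.475 -.387 -.06 0 0 84.4; 1 -.475 -.387 -.06 0 0 84.4; 1 -.475 -.387 -.06 0 0 84.4; 1 -.475 -.387 -.06 0 0 84.4; 1 -.475 -.387 -.06 0 0 84.4; 1 -.475 -.387 -.06 0 0 84.4; 1 -.475 -.387 -.06 0 0 84.4; 1 -.475 -.387 -.06 0 0 84.4; 1 -.475 -.387 -.06 0 0 84.4'; python3 -c "
from h import *
print(bot.state()['tool_pos'],bot.state()['tool_rot'],bot.state()['joints'])"
```

```text
clock: 1.1
tool_pos: [0.4302, 0.1392, 0.2387]
tool_rot: [180.0, -0.0, 82.0]
force: [0.2, 1.9, -0.1]
gripper_width: 1.001
[0.43023021 0.13922549 0.23867562] [ 1.79996172e+02 -5.34227725e-03  8.20222126e+01] [1.20271767e+01 6.71116238e+00 1.04672985e+02 3.98476956e-03
 6.86104279e+01 2.00035111e+01]
```

```bash
python3 -m pendant '1 -.075 .075 -.01 0 0 0; 1 -.075 .075 -.01 0 0 0; 1 -.075 .075 -.01 0 0 0; 1 -.075 .075 -.01 0 0 0; 1 -.075 .075 -.01 0 0 0'; python3 - <<'E'
from h import *
i=bot.camera_info("wrist"); im=bot.read_camera("wrist"); cv2.imwrite("pics/w1.png",im); print(i)
for n,p in [("la",(.6097,-.005,.012)),("lb",(.4278,.0192,.012)),("btn",(.657,-.0145,.03)),("cap",(.594,.0874,.0245)),("end",(.469,.113,.0245))]: print(n,proj(i,p))
E
```

```text
clock: 1.6
tool_pos: [0.493, 0.0577, 0.2481]
tool_rot: [-179.9, -0.0, 82.4]
force: [-0.2, -0.2, 0.8]
gripper_width: 1.001
{'vertical_fov': 63.745428648916906, 'cx': 319.07862013717414, 'cy': 197.43139123092794, 'k1': -0.05986772832060046, 'extrinsics': array([[ 0.99112578,  0.12750909,  0.03756497,  0.50270827],
       [-0.13292233,  0.95315935,  0.27169637,  0.13286232],
       [-0.00116164, -0.27427849,  0.9616496 ,  0.44395429],
       [ 0.        ,  0.        ,  0.        ,  1.        ]])}
la [408.15227132 196.92247332]
lb [277.12548774 197.01210942]
btn [446.55130641 202.77182329]
cap [394.32776647 132.77542794]
end [295.40273162 125.64374738]
```

View pics/w1.png

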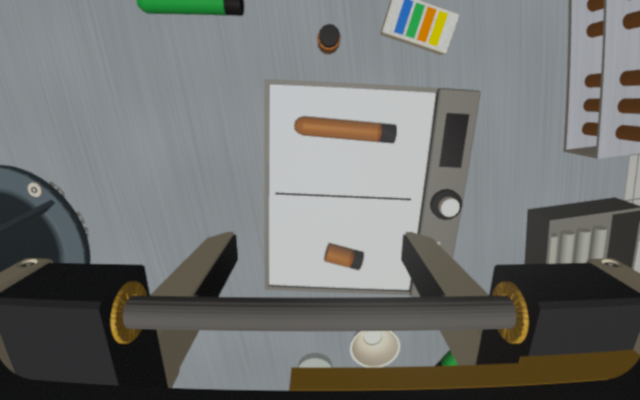

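The wrist view shows the tube at (295–396, ~129), the line from (276,194) to (411,199), the vial at (344,256) and the button at (448,206). I measure in both views.

```bash
cat > m.py <<'E'
from h import *
def fitax(pix,info,z):
    P=np.array([onplane(info,u,v,z)[:2] for u,v in pix]); c=P.mean(0)
    d=np.linalg.svd(P-c)[2][0]; d=d*np.sign(d[0]); t=(P-c)@d; s=(P-c)@np.array([-d[1],d[0]])
    mid=c+d*(t.min()+t.max())/2+np.array([-d[1],d[0]])*(s.min()+s.max())/2*0
    return mid,np.degrees(np.arctan2(d[1],d[0])),np.ptp(t),np.ptp(s)
def objs(im,info,cor=((.43,.14),(.60,.125),(.595,-.13),(.40,-.105))):
    pl=np.array([proj(info,(*c,.012)) for c in cor]).astype(int)
    box=np.zeros(im.shape[:2],np.uint8); cv2.fillConvexPoly(box,pl,1)
    H,S,V=cv2.split(cv2.cvtColor(im,cv2.COLOR_BGR2HSV))
    m=((( (S>90)&(H<20))|(V<115))&(box>0)).astype(np.uint8)
    n,l,st,c=cv2.connectedComponentsWithStats(m,connectivity=8); r=[]
    for k in range(1,n):
        if st[k,4]<60: continue
        ys,xs=np.nonzero(l==k); pix=np.c_[xs,ys]
        r.append((st[k].tolist(),fitax(pix,info,.012),fitax(pix,info,.0245)))
    return r
if __name__=="__main__":
    import sys
    for n,f in (("top","pics/top0.png"),("wrist","pics/w1.png")):
        im=cv2.imread(f); i=bot.camera_info(n)
        for r in objs(im,i): print(n,r[0],*[(a[0].round(4).tolist(),*[round(float(x),4) for x in a[1:]]) for a in r[1:]])
    g=cv2.cvtColor(im,cv2.COLOR_BGR2HSV); b=(g[...,2]>150)[185:225,430:465]
    print("button",onplane(i,448,206,.034),onplane(i,448,206,.03))
E
python3 m.py
```

```text
top [301, 171, 19, 50, 475] ([0.5338, 0.1019], -12.4348, 0.1319, 0.0258) ([0.5327, 0.1014], -12.4348, 0.1302, 0.0254)
top [338, 171, 13, 65, 79] ([0.5147, 0.0109], -10.1052, 0.1716, 0.0031) ([0.5138, 0.0116], -10.1052, 0.1695, 0.003)
top [369, 193, 17, 22, 220] ([0.5116, -0.0758], -24.9807, 0.0547, 0.0281) ([0.5108, -0.074], -24.9807, 0.054, 0.0277)
top [294, 233, 44, 8, 91] ([0.4252, 0.086], 81.5919, 0.1136, 0.0077) ([0.4255, 0.0857], 81.5919, 0.1122, 0.0076)
wrist [295, 117, 101, 26, 1729] ([0.5328, 0.0994], -12.531, 0.1339, 0.0237) ([0.5319, 0.1004], -12.531, 0.13, 0.023)
wrist [325, 244, 39, 25, 651] ([0.5105, -0.0834], -24.8978, 0.0563, 0.0295) ([0.5103, -0.0772], -24.8978, 0.0547, 0.0286)
button [ 0.65752298 -0.01757136  0.034     ] [ 0.65903468 -0.0190417   0.03      ]
```

```bash
cat > line.py <<'E'
from h import *
def line(im,info):
    V=im.max(2); w=int(info["cx"])*0
    box=np.zeros(V.shape,np.uint8)
    a,b=np.array([.60,-.005]),np.array([.435,.021])
    pl=np.array([proj(info,(*p,.012)) for p in (a+[0,.018],a-[0,.018],b-[0,.018],b+[0,.018])]).astype(int)
    cv2.fillConvexPoly(box,pl,1)
    ys,xs=np.nonzero((V<np.median(V[box>0])*.8)&(box>0))
    P=np.array([onplane(info,u,v,.012)[:2] for u,v in np.c_[xs,ys]])
    w=np.polyfit(P[:,0],P[:,1],1); return len(xs),np.polyval(w,.519),np.degrees(np.arctan(w[0])),np.std(P[:,1]-np.polyval(w,P[:,0])),np.polyval(w,.656)
for n,f in (("top","pics/top0.png"),("wrist","pics/w1.png")):
    i=bot.camera_info(n); print(n,line(cv2.imread(f),i))
i=bot.camera_info("wrist"); print(onplane(i,276,194,.012),onplane(i,411,199,.012))
i=bot.camera_info("wrist")
for z in (.03,.034,.04): print(z,onplane(i,449.5,206.5,z))
i=bot.camera_info("top")
for z in (.03,.034,.04): print(z,onplane(i,354.5,147.5,z))
E
python3 line.py; python3 - <<'E'
import cv2,numpy as np
a=cv2.imread("pics/w1.png")[170:235,400:480]; b=cv2.imread("pics/top0.png")[130:180,325:405]
c=lambda x:cv2.resize(x,(480,320) if x is a else (480,300),interpolation=cv2.INTER_CUBIC)
cv2.imwrite("pics/b1.png",np.vstack([cv2.resize(a,(480,390)),cv2.resize(b,(330,206))[:, :330] if 0 else cv2.resize(b,(480,300))])[:600+90])
x=cv2.imread("pics/b1.png"); cv2.imwrite("pics/b1.png",cv2.resize(x,(400,575)))
E
```

```text
top (105, np.float64(0.010409495344928868), np.float64(-10.101076109636233), np.float64(0.001244885133459096), np.float64(-0.01399657622631835))
wrist (285, np.float64(0.008708339068109597), np.float64(-10.181364975992492), np.float64(0.000998079067319817), np.float64(-0.01589585355920531))
[0.4269995  0.02391516 0.012     ] [ 0.6136461  -0.00825141  0.012     ]
0.03 [ 0.66108682 -0.02003811  0.03      ]
0.034 [ 0.65955531 -0.01855815  0.034     ]
0.04 [ 0.65725803 -0.01633821  0.04      ]
0.03 [ 0.65845678 -0.0157901   0.03      ]
0.034 [ 0.65759442 -0.0154547   0.034     ]
0.04 [ 0.65630088 -0.01495159  0.04      ]
```

View pics/b1.png

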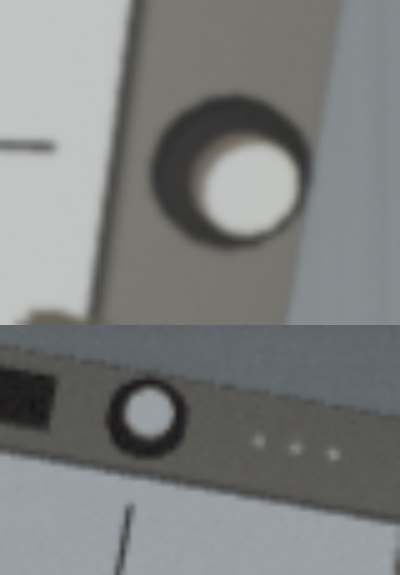

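```bash
python3 -m pendant '.6 .054 .033 .1 0 0 4.9; .6 .054 .033 .1 0 0 4.9; .6 .054 .033 .19 0 0 4.9; .6 .054 .033 .19 0 0 4.9; .6 .054 .033 .19 0 0 4.9; .6 .054 .033 .19 0 0 4.9; .6 .054 .033 .19 0 0 4.9'
```

```text
clock: 2.35
tool_pos: [0.5349, 0.1065, 0.061]
tool_rot: [179.8, -0.1, 77.5]
force: [-0.2, -0.2, 0.6]
gripper_width: 0.603
```

```bash
python3 -m pendant '.6 -.002 0 .020 0 0 0; .6 -.002 0 .021 0 0 0;.6 -.002 0 .022 0 0 0'; python3 -m pendant '.6 0 0 .001 0 0 0; .6 0 0 .002 0 0 0'; python3 -m pendant '.6 0 0 .001 0 0 0;.6 0 0 .001 0 0 0'
python3 - <<'E'
from h import *
cv2.imwrite("pics/w2.png",bot.read_camera("wrist"))
E
```

```text
clock: 2.65
tool_pos: [0.5341, 0.1041, 0.0383]
tool_rot: [179.9, -0.0, 77.5]
force: [0.5, -0.1, 0.6]
gripper_width: 0.6
clock: 2.85
tool_pos: [0.5339, 0.1042, 0.0355]
tool_rot: [179.9, -0.0, 77.5]
force: [-0.5, 0.1, 0.9]
gripper_width: 0.6
clock: 3.05
tool_pos: [0.5333, 0.1041, 0.0336]
tool_rot: [180.0, -0.0, 77.5]
force: [-0.9, 0.1, 0.7]
gripper_width: 0.603
```

View pics/w2.png

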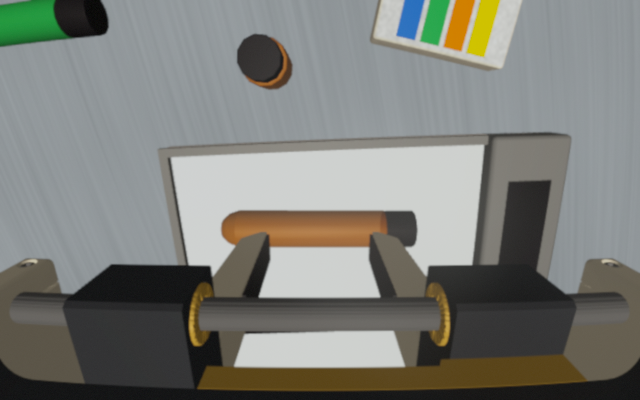

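Fingertips at about (265,236) and (375,236) overlap the tube's lower (−y) edge, while the tube's axis is at v≈229. There is no contact force yet, so I check the geometry numerically.

```bash
python3 - <<'E'
from h import *
from m import fitax
i=bot.camera_info("wrist"); s=bot.state(); print(s['tool_pos'],s['force'])
print("tcp px",proj(i,s['tool_pos']))
psi=np.radians(s['tool_rot'][2]); ty=np.array([np.sin(psi),-np.cos(psi),0])
for a in (-.045,-.028,.028,.045): print(a,proj(i,s['tool_pos']+a*ty))
im=cv2.imread("pics/w2.png"); H,S,V=cv2.split(cv2.cvtColor(im,cv2.COLOR_BGR2HSV))
m=((S>120)&(H<20)); m[:190]=0; m[250:]=0; m[:,:210]=0;m[:,390:]=0
ys,xs=np.nonzero(m)
for u in (240,300,350): 
    v=ys[xs==u]; print(u,v.min(),v.max(), onplane(i,u,(v.min()+v.max())/2,.0245))
for p in ((222,228),(416,229)): print(onplane(i,*p,.0245))
E
```

```text
[0.53326452 0.10407354 0.0335339 ] [ 0.07081217 -0.84437766 -0.34284638]
tcp px [319.9508484  226.87956379]
-0.045 [250.96793036 226.83594453]
-0.028 [276.95569172 226.87165127]
0.028 [362.94378655 226.82424878]
0.045 [388.92799216 226.75987216]
240 213 238 [0.47948993 0.11341966 0.0245    ]
300 216 245 [0.5186532  0.10103291 0.0245    ]
350 216 245 [0.55199424 0.09359788 0.0245    ]
[0.46681725 0.11432925 0.0245    ]
[0.59646301 0.08469984 0.0245    ]
```

```bash
python3 - <<'E'
import cv2
im=cv2.imread("pics/w2.png")[195:345,200:440]; cv2.imwrite("pics/w2c.png",cv2.resize(im,None,fx=3.2,fy=3.2,interpolation=cv2.INTER_CUBIC))
E
```

```text
(no output)
```

View pics/w2c.png

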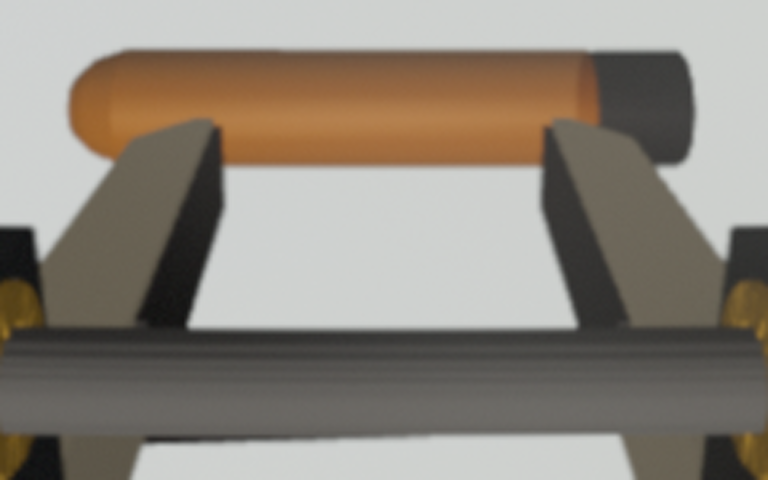

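```bash
cat > ok.py <<'E'
import sys
from h import bot
s=bot.state(); sys.exit(0 if abs(s['force'][2])<2.5 else 1)
E
python3 -m pendant '.6 0 0 .001 0 0 0;.6 0 0 .002 0 0 0' && python3 ok.py && python3 -m pendant '.6 0 0 .001 0 0 0;.6 0 0 .002 0 0 0' && python3 ok.py && python3 -m pendant '.6 0 0 .001 0 0 0;.6 0 0 .002 0 0 0' && python3 ok.py && python3 -m pendant '.6 0 0 .001 0 0 0;.6 0 0 .002 0 0 0' && python3 ok.py && python3 -m pendant '.6 0 0 .001 0 0 0;.6 0 0 .002 0 0 0' | grep -v rot
```

```text
clock: 3.3
tool_pos: [0.5333, 0.1041, 0.0314]
tool_rot: [-180.0, 0.0, 77.5]
force: [0.3, -0.1, -0.2]
gripper_width: 0.602
clock: 3.5
tool_pos: [0.5332, 0.1041, 0.0293]
tool_rot: [-180.0, 0.0, 77.5]
force: [0.8, -1.0, 0.1]
gripper_width: 0.602
clock: 3.7
tool_pos: [0.5333, 0.1041, 0.0274]
tool_rot: [-180.0, 0.0, 77.5]
force: [0.2, 0.2, -0.1]
gripper_width: 0.602
clock: 3.9
tool_pos: [0.5333, 0.1041, 0.0254]
tool_rot: [180.0, 0.0, 77.5]
force: [0.7, -0.2, -0.3]
gripper_width: 0.599
clock: 4.1
tool_pos: [0.5333, 0.1041, 0.0234]
force: [0.5, -0.1, -0.4]
gripper_width: 0.602
```

```bash
python3 - <<'E'
from h import *
i=bot.camera_info("scene"); s=bot.state(); print(proj(i,s['tool_pos']))
a=bot.read_camera("scene")[150:260,230:400]; b=bot.read_camera("wrist")[180:330,200:440]
cv2.imwrite("pics/s3.png",np.vstack([cv2.resize(a,(480,310),interpolation=2),cv2.resize(b,(480,290),interpolation=2)]))
E
```

```text
[328.85579337 192.61649844]
```

View pics/s3.png

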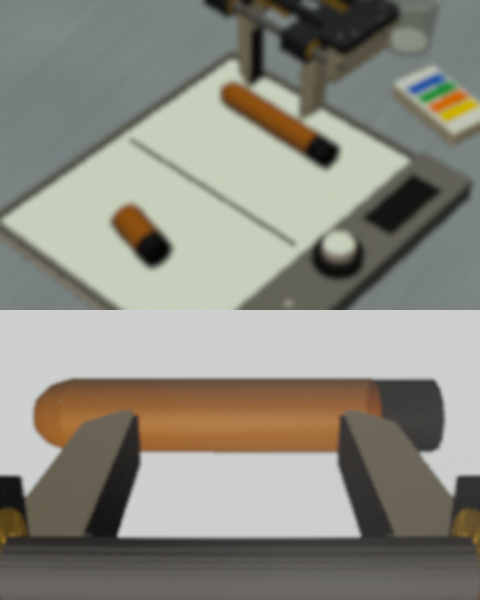

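```bash
python3 - <<'E'
from h import *
from scipy.spatial.transform import Rotation as R
i=bot.camera_info("wrist"); s=bot.state(); T=R.from_euler('xyz',s['tool_rot'],degrees=True).as_matrix()
for u,v in ((268,232.5),(371,232.5)):
    o,d=ray(i,u,v); o=T.T@(o-s['tool_pos']); d=T.T@d
    for x in (0,.0075,.011): print(x,(o+d*(x-o[0])/d[0]).round(4))
im=bot.read_camera("wrist"); H,S,V=cv2.split(cv2.cvtColor(im,cv2.COLOR_BGR2HSV))
m=((S>120)&(H<20)); m[:190]=0; m[260:]=0
ys,xs=np.nonzero(m)
for u in (290,320,350):
    v=ys[xs==u]; print(u,v.min(),v.max(), onplane(i,u,(v.min()+v.max())/2,.0245))
im=bot.read_camera("top"); j=bot.camera_info("top"); cv2.imwrite("pics/top3.png",im)
from m import objs
for r in objs(im,j): print(r[0],r[2][0],r[2][1:])
E
```

```text
0 [ 0.     -0.0324 -0.0097]
0.0075 [ 0.0075 -0.0292 -0.0281]
0.011 [ 0.011  -0.0278 -0.0367]
0 [ 0.      0.0317 -0.0098]
0.0075 [ 0.0075  0.0285 -0.0282]
0.011 [ 0.011   0.027  -0.0368]
290 219 251 [0.51297265 0.10320799 0.0245    ]
320 220 251 [0.53199161 0.09862662 0.0245    ]
350 220 251 [0.55109047 0.09435887 0.0245    ]
[294, 170, 57, 72, 3175] [0.50690825 0.07432888] (np.float64(3.773792897995703), np.float64(0.19149076855150687), np.float64(0.1555878473299891))
[369, 194, 17, 21, 205] [ 0.51126514 -0.07422899] (np.float64(-25.625155132824403), np.float64(0.05273291024064235), np.float64(0.026873369266213358))
```

```bash
python3 -m pendant '.6 0 0 .002 0 0 0;.6 0 0 .003 0 0 0' && python3 ok.py && python3 -m pendant '.6 0 0 .001 0 0 0;.6 0 0 .002 0 0 0' && python3 ok.py && python3 -m pendant '.6 0 0 .001 0 0 0;.6 0 0 .002 0 0 0' && python3 ok.py && python3 -m pendant '.6 0 0 .001 0 0 0;.6 0 0 .001 0 0 0' && python3 ok.py && python3 -m pendant '.6 0 0 .001 0 0 0;.6 0 0 .001 0 0 0'&& python3 ok.py && python3 -m pendant '.6 0 0 .001 0 0 0;.6 0 0 .001 0 0 0' | grep -v rot
```

```text
clock: 4.5
tool_pos: [0.5332, 0.1041, 0.0203]
tool_rot: [-180.0, 0.0, 77.5]
force: [-0.3, 0.0, 0.8]
gripper_width: 0.601
clock: 4.7
tool_pos: [0.5332, 0.1041, 0.0183]
tool_rot: [-180.0, 0.0, 77.5]
force: [-0.2, 0.1, 0.0]
gripper_width: 0.601
clock: 4.9
tool_pos: [0.5332, 0.1041, 0.0164]
tool_rot: [-180.0, 0.0, 77.5]
force: [0.7, -0.1, 0.7]
gripper_width: 0.602
clock: 5.1
tool_pos: [0.5332, 0.1041, 0.0153]
tool_rot: [-180.0, 0.0, 77.5]
force: [0.0, 0.9, -0.8]
gripper_width: 0.598
clock: 5.3
tool_pos: [0.5332, 0.1041, 0.0144]
tool_rot: [-180.0, 0.0, 77.5]
force: [0.2, -0.3, 0.2]
gripper_width: 0.599
clock: 5.5
tool_pos: [0.5332, 0.1041, 0.0134]
force: [0.4, -0.2, 0.4]
gripper_width: 0.603
```

```bash
python3 -m pendant '.6 0 0 .001 0 0 0;.6 0 0 .001 0 0 0' && python3 ok.py && python3 -m pendant '.6 0 0 .001 0 0 0;.6 0 0 .001 0 0 0' && python3 ok.py && python3 -m pendant '.6 0 0 .001 0 0 0;.6 0 0 .001 0 0 0' && python3 ok.py && python3 -m pendant '.6 0 0 .001 0 0 0;.6 0 0 .001 0 0 0' && python3 ok.py && python3 -m pendant '.6 0 0 .001 0 0 0;.6 0 0 .001 0 0 0'&& python3 ok.py && python3 -m pendant '.6 0 0 .001 0 0 0;.6 0 0 .001 0 0 0' | grep -v rot; python3 - <<'E'
from h import *
a=bot.read_camera("scene")[150:260,230:400]; b=bot.read_camera("wrist")[180:330,200:440]
cv2.imwrite("pics/s4.png",np.vstack([cv2.resize(a,(480,310),interpolation=2),cv2.resize(b,(480,290),interpolation=2)]))
E
```

```text
clock: 5.7
tool_pos: [0.5332, 0.1041, 0.0123]
tool_rot: [-180.0, 0.0, 77.5]
force: [0.8, 0.1, -0.6]
gripper_width: 0.603
clock: 5.9
tool_pos: [0.5332, 0.1041, 0.0113]
tool_rot: [-180.0, 0.0, 77.5]
force: [0.9, 0.3, 0.5]
gripper_width: 0.601
clock: 6.1
tool_pos: [0.5332, 0.104, 0.0104]
tool_rot: [-180.0, 0.0, 77.5]
force: [0.1, 0.3, 0.3]
gripper_width: 0.601
clock: 6.3
tool_pos: [0.5332, 0.1041, 0.0093]
tool_rot: [-180.0, 0.0, 77.5]
force: [0.1, 0.6, 0.3]
gripper_width: 0.6
clock: 6.5
tool_pos: [0.5333, 0.1041, 0.0084]
tool_rot: [180.0, -0.0, 77.5]
force: [-0.1, 0.7, 0.5]
gripper_width: 0.603
clock: 6.7
tool_pos: [0.5334, 0.1042, 0.0081]
force: [-2.3, -0.2, 10.1]
gripper_width: 0.603
```

View pics/s4.png

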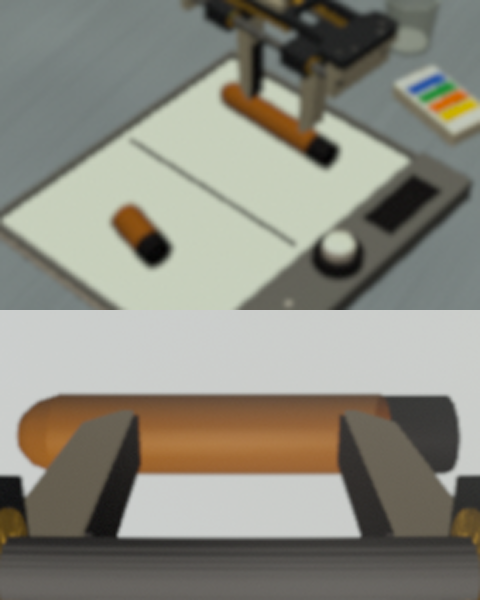

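```bash
python3 -m pendant '.6 -.002 0 0 0 0 -.1; .6 -.006 0 0 0 0 -.2; .6 -.010 0 0 0 0 -.3; .6 -.014 0 0 0 0 -.4'; python3 -m pendant '.6 -.004 0 0 0 0 -.1; .6 -.007 0 0 0 0 -.2; .6 -.009 0 0 0 0 -.2;.6 -.009 0 0 0 0 -.2'; python3 - <<'E'
from h import *
i=bot.camera_info("wrist")
im=bot.read_camera("wrist"); H,S,V=cv2.split(cv2.cvtColor(im,cv2.COLOR_BGR2HSV)); cv2.imwrite("pics/w5.png",im)
m=((S>120)&(H<20)); m[:190]=0; m[270:]=0
ys,xs=np.nonzero(m)
for u in (290,320,350):
    v=ys[xs==u]; print(u,v.min(),v.max(), onplane(i,u,(v.min()+v.max())/2,.0245))
E
```

```text
clock: 7.2
tool_pos: [0.5304, 0.0905, 0.0081]
tool_rot: [180.0, -0.0, 77.9]
force: [-3.0, 1.8, 9.6]
gripper_width: 0.602
clock: 7.6
tool_pos: [0.5285, 0.0815, 0.0081]
tool_rot: [180.0, -0.0, 78.0]
force: [-2.5, 0.6, 8.9]
gripper_width: 0.599
290 210 245 [0.51218355 0.09103515 0.0245    ]
320 211 245 [0.52963081 0.08700988 0.0245    ]
350 210 245 [0.54720865 0.08358882 0.0245    ]
```

```bash
cat > w.py <<'E'
from h import *
i=bot.camera_info("wrist"); s=bot.state()
im=bot.read_camera("wrist"); H,S,V=cv2.split(cv2.cvtColor(im,cv2.COLOR_BGR2HSV))
m=((S>120)&(H<20)); m[:190]=0; m[275:]=0
ys,xs=np.nonzero(m); P=[]
for u in (285,320,355):
    v=ys[xs==u]; P.append(onplane(i,u,(v.min()+v.max())/2,.0245)[:2])
P=np.array(P); w=np.polyfit(P[:,0],P[:,1],1); L=np.array([.5195,.0095]); n=np.array([.1762,.9843])
print("tube ang",np.degrees(np.arctan(w[0])).round(2),"n tube",((P[1]-L)@n).round(4),"n tool",((s['tool_pos'][:2]-L)@n).round(4))
E
python3 w.py; python3 -m pendant '.6 0 0 -.006 0 0 0; .6 .012 0 -.006 0 0 0; .6 .012 0 -.001 0 0 0; .6 .011 0 0 0 0 0; .6 .008 0 0 0 0 -.1; .6 .003 0 0 0 0 -.2; .6 -.003 0 0 0 0 -.4; .6 -.008 0 0 0 0 -.5; .6 -.012 0 0 0 0 -.6; .6 -.012 0 0 0 0 -.6';python3 w.py
```

```text
tube ang -12.44 n tube 0.0785 n tool 0.0726
clock: 8.7
tool_pos: [0.5263, 0.0698, 0.008]
tool_rot: [180.0, -0.0, 78.6]
force: [-2.5, 0.0, 14.0]
gripper_width: 0.597
tube ang -12.72 n tube 0.0658 n tool 0.0605
```

```bash
python3 -m pendant '.6 0 0 -.006 0 0 0; .6 .012 0 -.006 0 0 0; .6 .012 0 -.001 0 0 0; .6 .011 0 0 0 0 0; .6 .008 0 0 0 0 -.1; .6 .003 0 0 0 0 -.3; .6 -.003 0 0 0 0 -.5; .6 -.008 0 0 0 0 -.7; .6 -.012 0 0 0 0 -.8; .6 -.012 0 0 0 0 -.8';python3 w.py;  python3 -m pendant '.6 0 0 -.006 0 0 0; .6 .012 0 -.006 0 0 0; .6 .012 0 -.001 0 0 0; .6 .011 0 0 0 0 0; .6 .008 0 0 0 0 -.1; .6 .003 0 0 0 0 -.3; .6 -.003 0 0 0 0 -.5; .6 -.008 0 0 0 0 -.7; .6 -.012 0 0 0 0 -.8; .6 -.012 0 0 0 0 -.8';python3 w.py
```

```text
clock: 9.75
tool_pos: [0.5236, 0.0582, 0.008]
tool_rot: [180.0, -0.0, 79.4]
force: [-5.1, 0.0, 16.9]
gripper_width: 0.596
tube ang -12.35 n tube 0.053 n tool 0.0486
clock: 10.8
tool_pos: [0.5211, 0.0464, 0.0079]
tool_rot: [-180.0, -0.0, 80.2]
force: [-7.5, 0.4, 20.2]
gripper_width: 0.603
tube ang -12.85 n tube 0.0404 n tool 0.0367
```

```bash
python3 -m pendant '.6 0 0 -.02 0 0 0; .6 .04 0 -.07 0 0 0; .6 .04 0 -.12 0 0 0; .6 .04 0 -.15 0 0 0; .6 .04 0 -.15 0 0 0; .6 .04 0 -.15 0 0 0'; cat > hi.py <<'E'
from m import *
import sys
def lfit(im,info):
    V=im.max(2).astype(float); box=np.zeros(V.shape,np.uint8)
    a,b=np.array([.60,-.005]),np.array([.435,.025]); q=.012
    pl=np.array([proj(info,(*p,.012)) for p in (a+[0,q],a-[0,q],b-[0,q],b+[0,q])]).astype(int)
    cv2.fillConvexPoly(box,pl,1); ys,xs=np.nonzero((V<np.median(V[box>0])*.8)&(box>0))
    P=np.array([onplane(info,u,v,.012)[:2] for u,v in np.c_[xs,ys]]); return np.polyfit(P[:,0],P[:,1],1),len(xs)
def tube(im,info,y0):
    H,S,V=cv2.split(cv2.cvtColor(im,cv2.COLOR_BGR2HSV)); m=((S>90)&(H<20)|(V<60)).astype(np.uint8)
    u,v=proj(info,(.528,y0,.0245)).astype(int); m=cv2.morphologyEx(m,cv2.MORPH_OPEN,np.ones((5,5)))
    n,l,st,c=cv2.connectedComponentsWithStats(m); k=l[v,u]
    if k==0: print("seed missed"); k=max(range(1,n),key=lambda k:-np.hypot(*(c[k]-[u,v])))
    ys,xs=np.nonzero(l==k); return fitax(np.c_[xs,ys],info,.0245)
if __name__=="__main__":
    i=bot.camera_info("wrist"); im=bot.read_camera("wrist"); cv2.imwrite(sys.argv[1],im)
    mid,ang,ln,wd=tube(im,i,float(sys.argv[2])); print("tube",mid.round(4),round(ang,2),round(ln,4),round(wd,4))
    if len(sys.argv)>3:
        w,k=lfit(im,i); d=np.array([1,w[0]])/np.hypot(1,w[0]); n=np.array([-d[1],d[0]])
        L=np.array([.5195,np.polyval(w,.5195)]); print("line",L.round(4),np.degrees(np.arctan(w[0])).round(2),k,"rel",((mid-L)@d).round(4),((mid-L)@n).round(4))
E
python3 hi.py pics/w6.png .05 1
```

```text
clock: 11.45
tool_pos: [0.528, 0.086, 0.157]
tool_rot: [180.0, -0.0, 80.3]
force: [-0.6, 0.2, -0.3]
gripper_width: 0.599
tube [0.5121 0.0534] -12.04 0.1104 0.0236
line [0.5195 0.0094] -10.36 1150 rel -0.0151 0.0419
```

View pics/w6.png

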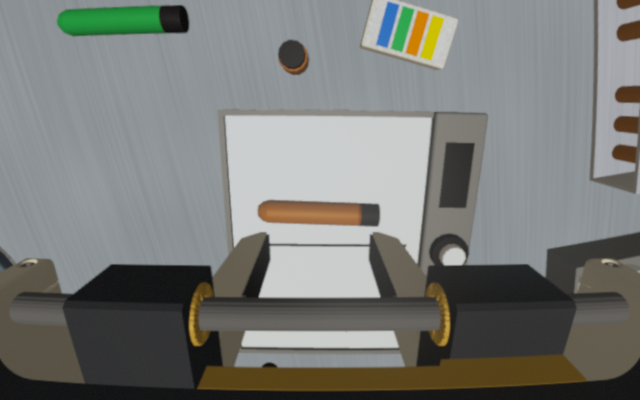

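```bash
python3 -m pendant '.6 -.028 0 .05 0 0 2.3; .6 -.028 0 .1 0 0 2.3; .6 -.028 0 .138 0 0 2.3; .6 -.028 0 .145 0 0 2.3; .6 -.028 0 .1485 0 0 2.3; .6 -.028 0 .1495 0 0 2.3; .6 -.028 0 .1495 0 0 2.3'; python3 -m pendant '.6 -.001 0 0 0 0 0; .6 -.005 0 0 0 0 -.2; .6 -.010 0 0 0 0 -.5; .6 -.016 0 0 0 0 -.8; .6 -.021 0 0 0 0 -1.1; .6 -.024 0 0 0 0 -1.2;.6 -.024 0 0 0 0 -1.2'; python3 w.py
```

```text
clock: 12.2
tool_pos: [0.52, 0.0586, 0.0079]
tool_rot: [-179.6, 0.1, 78.0]
force: [-17.3, 3.3, 25.5]
gripper_width: 0.597
clock: 12.9
tool_pos: [0.5161, 0.0347, 0.0079]
tool_rot: [-179.7, 0.0, 79.1]
force: [-10.8, 1.2, 20.8]
gripper_width: 0.597
tube ang -11.65 n tube 0.0293 n tool 0.0242
```

```bash
python3 -m pendant '.6 0 0 -.006 0 0 0; .6 .012 .003 -.006 0 0 .6; .6 .012 .003 -.0018 0 0 .6; .6 .011 .003 -.0008 0 0 .6; .6 .008 .003 -.0008 0 0 .4; .6 .003 .003 -.0008 0 0 .2; .6 -.003 .003 -.0008 0 0 -.1; .6 -.008 .003 -.0008 0 0 -.3; .6 -.012 .003 -.0008 0 0 -.5; .6 -.012 .003 -.0008 0 0 -.5';python3 w.py
```

```text
clock: 13.95
tool_pos: [0.5189, 0.0217, 0.0087]
tool_rot: [-180.0, 0.0, 79.6]
force: [0.2, 0.1, 0.2]
gripper_width: 0.601
tube ang -11.26 n tube 0.0177 n tool 0.0119
```

```bash
python3 -m pendant '.6 0 0 -.006 0 0 0; .6 .012 0 -.006 0 0 .6; .6 .012 0 -.001 0 0 .6; .6 .011 0 .0005 0 0 .6; .6 .008 0 .0005 0 0 .4; .6 .003 0 .0005 0 0 .2; .6 -.003 0 .0005 0 0 -.1; .6 -.008 0 .0005 0 0 -.3; .6 -.012 0 .0005 0 0 -.5; .6 -.012 0 .0005 0 0 -.5';python3 w.py;  python3 -m pendant '.6 0 0 -.02 0 0 0; .6 .04 0 -.07 0 0 0; .6 .06 0 -.12 0 0 0; .6 .08 0 -.15 0 0 0; .6 .08 0 -.15 0 0 0; .6 .08 0 -.15 0 0 0'; python3 hi.py pics/w7.png .02 1
```

```text
clock: 15.0
tool_pos: [0.5168, 0.0099, 0.0082]
tool_rot: [-180.0, 0.0, 80.2]
force: [-1.9, 1.1, 3.2]
gripper_width: 0.6
tube ang -11.19 n tube 0.0061 n tool -0.0001
clock: 15.65
tool_pos: [0.5309, 0.0899, 0.1587]
tool_rot: [179.9, -0.0, 80.3]
force: [0.1, -0.6, -0.7]
gripper_width: 0.603
tube [0.4755 0.0051] 16.67 0.1694 0.0687
line [0.5195 0.0087] -9.75 750 rel -0.0428 -0.011
```

View pics/w7.png

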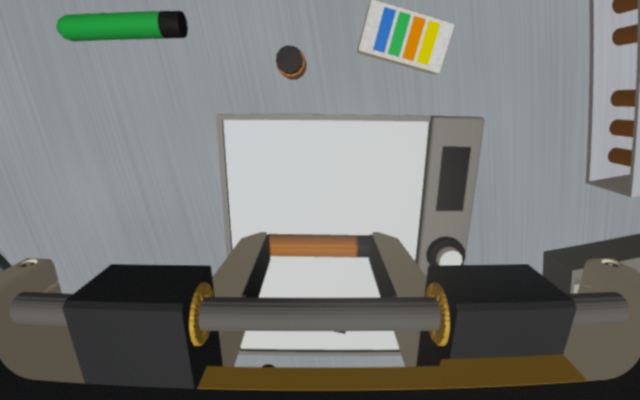

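```bash
python3 -m pendant '.6 -.05 0 0 0 0 0; .6 -.1 0 0 0 0 0; .6 -.13 0 -.02 0 0 0; .6 -.13 0 -.02 0 0 0; .6 -.13 0 -.02 0 0 0'; python3 - <<'E'
from hi import *
i=bot.camera_info("wrist"); im=bot.read_camera("wrist"); cv2.imwrite("pics/w8.png",im)
H,S,V=cv2.split(cv2.cvtColor(im,cv2.COLOR_BGR2HSV)); u,v=proj(i,(.52,.016,.0245)); print(u,v)
m=((S>90)&(H<20)).astype(np.uint8); n,l,st,c=cv2.connectedComponentsWithStats(m); k=l[int(v),int(u)]
ys,xs=np.nonzero(l==k); A=fitax(np.c_[xs,ys],i,.0245); print(k,st[k],A)
# line ends: dark pixels along the line beyond tube
Q=[]
for t in list(np.linspace(-.092,-.075,8))+list(np.linspace(.07,.092,8)):
    L=np.array([.5195,.0095]); d=np.array([.9843,-.1762]); nn=np.array([.1762,.9843]); s=np.linspace(-.008,.008,81)
    pr=np.array([proj(i,(*(L+d*t+nn*a),.012)) for a in s]).astype(np.float32)
    g=cv2.remap(im.max(2),pr[:,:1].copy(),pr[:,1:].copy(),cv2.INTER_LINEAR).ravel().astype(float)
    w=np.clip(g.max()-g-30,0,None); Q.append((t,(w@s)/max(w.sum(),1),g.max()-g.min(),g.max()))
for q in Q: print(*np.round(q,4))
a=im[90:260,200:500]; cv2.imwrite("pics/w8c.png",cv2.resize(a,None,fx=2.6,fy=2.6,interpolation=2))
E
```

```text
clock: 16.2
tool_pos: [0.5076, -0.0395, 0.1769]
tool_rot: [-179.9, -0.0, 80.0]
force: [-0.8, -0.7, -0.2]
gripper_width: 0.599
322.38005287133586 124.59415343284655
3 [ 257  113  105   22 2187] (array([0.50622569, 0.01972671]), np.float64(-10.746717903417517), np.float64(0.1106593763765166), np.float64(0.022448469656308555))
-0.092 -0.0007 104.0 205.0
-0.0896 -0.0007 102.0 205.0
-0.0871 -0.0008 98.0 205.0
-0.0847 -0.0008 96.0 205.0
-0.0823 -0.0008 97.0 205.0
-0.0799 -0.0008 96.0 205.0
-0.0774 -0.0008 98.0 205.0
-0.075 -0.0007 97.0 205.0
0.07 -0.001 100.0 205.0
0.0731 -0.001 99.0 205.0
0.0763 -0.001 98.0 205.0
0.0794 -0.001 97.0 205.0
0.0826 -0.001 99.0 205.0
0.0857 -0.001 102.0 205.0
0.0889 -0.001 102.0 205.0
0.092 -0.001 100.0 205.0
```

View pics/w8c.png

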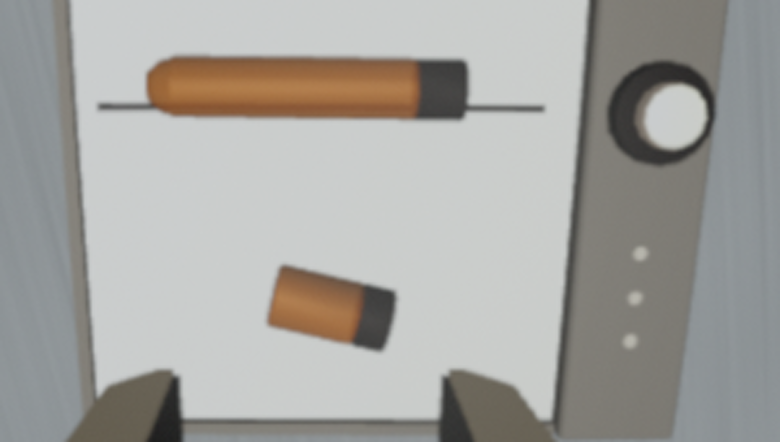

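The tube is about 8.5 mm from the line (+y side) and 0.5° off. The line's ends are visible at crop (98,106) and (543,108), and the vial is untouched. The last stroke moves the finger 17 mm.

```bash
python3 -m pendant '.6 .05 0 0 0 0 .7; .6 .0625 0 .04 0 0 .7; .6 .0625 0 .09 0 0 .7; .6 .0625 0 .14 0 0 .7; .6 .0625 0 .160 0 0 .7; .6 .0625 0 .165 0 0 .7; .6 .0625 0 .168 0 0 .7; .6 .0625 0 .1688 0 0 .7;.6 .0625 0 .1688 0 0 .7'; python3 w.py; python3 -m pendant '.6 -.001 0 0 0 0 0; .6 -.004 0 0 0 0 -.2; .6 -.008 0 0 0 0 -.4; .6 -.012 0 0 0 0 -.6; .6 -.015 0 0 0 0 -.7; .6 -.017 0 0 0 0 -.8;.6 -.017 0 0 0 0 -.8;.6 -.017 0 0 0 0 -.8'; python3 w.py
```

```text
clock: 17.15
tool_pos: [0.5197, 0.0229, 0.0105]
tool_rot: [179.9, -0.0, 79.5]
force: [-0.3, -0.1, 0.3]
gripper_width: 0.596
tube ang -11.49 n tube 0.0061 n tool 0.0133
clock: 18.0
tool_pos: [0.5159, 0.0061, 0.0095]
tool_rot: [-180.0, -0.0, 80.3]
force: [-0.6, 0.1, 0.2]
gripper_width: 0.597
tube ang -11.07 n tube 0.0062 n tool -0.004
```

```bash
python3 -m pendant '.6 .004 0 -.004 0 0 .4; .6 .016 0 -.004 0 0 .8; .6 .016 0 0 0 0 .8; .6 .016 0 .0013 0 0 .8;.6 .016 0 .0014 0 0 .8'; python3 -m pendant '.6 -.001 0 0 0 0 0; .6 -.004 0 0 0 0 -.2; .6 -.008 0 0 0 0 -.4; .6 -.012 0 0 0 0 -.6; .6 -.015 0 0 0 0 -.7; .6 -.017 0 0 0 0 -.8;.6 -.017 0 0 0 0 -.8;.6 -.017 0 0 0 0 -.8'; python3 w.py
```

```text
clock: 18.55
tool_pos: [0.5185, 0.0218, 0.0082]
tool_rot: [-180.0, 0.0, 79.5]
force: [-1.1, 0.8, 6.7]
gripper_width: 0.599
clock: 19.35
tool_pos: [0.5154, 0.0048, 0.0083]
tool_rot: [-180.0, -0.0, 80.2]
force: [-1.5, 1.1, 5.4]
gripper_width: 0.597
tube ang -10.66 n tube -0.0027 n tool -0.0054
```

Rolled 8.9 mm. I lift off and verify, also closing the fingers for the button.

```bash
python3 -m pendant '.6 0 0 -.02 0 0 0; .6 0 0 -.07 0 0 0; .6 -.03 0 -.12 0 0 0; .6 -.045 0 -.168 0 0 0; .6 -.045 0 -.168 0 0 0; .6 -.045 0 -.168 0 0 0'; cat > v.py <<'E'
from hi import *
i=bot.camera_info("wrist"); im=bot.read_camera("wrist"); cv2.imwrite("pics/w9.png",im)
H,S,V=cv2.split(cv2.cvtColor(im,cv2.COLOR_BGR2HSV)); u,v=proj(i,(.52,.009,.0245))
m=((S>90)&(H<20)).astype(np.uint8); n,l,st,c=cv2.connectedComponentsWithStats(m); k=l[int(v),int(u)]
ys,xs=np.nonzero(l==k); mid,ang,ln,wd=fitax(np.c_[xs,ys],i,.0245); L=np.array([.5195,.0095]); d=np.array([.9843,-.1762]); nn=np.array([.1762,.9843]);s=np.linspace(-.008,.008,81)
for t in (-.09,-.08,.075,.085):
    pr=np.array([proj(i,(*(L+d*t+nn*a),.012)) for a in s]).astype(np.float32)
    g=cv2.remap(im.max(2),pr[:,:1].copy(),pr[:,1:].copy(),cv2.INTER_LINEAR).ravel().astype(float)
    w=np.clip(g.max()-g-30,0,None); print(t,((w@s)/w.sum()).round(4),np.ptp(g))
print("tube n",((mid-L)@nn).round(4),"along",((mid-L)@d+.01).round(4),ang,ln,wd,st[k])
it=bot.read_camera("top"); cv2.imwrite("pics/top9.png",it)
E
python3 v.py
```

```text
clock: 20.0
tool_pos: [0.5084, -0.0399, 0.1771]
tool_rot: [179.8, 0.0, 80.2]
force: [-1.0, -0.3, -0.9]
gripper_width: 0.599
-0.09 -0.0009 104.0
-0.08 -0.0008 104.0
0.075 -0.0011 101.0
0.085 -0.001 98.0
tube n -0.001 along -0.0055 -10.737360939732246 0.11143051914812588 0.02261509092637165 [ 255  121  105   22 2167]
```

```bash
python3 - <<'E'
from h import *
i=bot.camera_info("wrist"); im=cv2.imread("pics/w9.png")
u,v=proj(i,(.656,-.016,.042)); u,v=int(u),int(v); V=im.min(2)[v-25:v+25,u-25:u+25]
n,l,st,c=cv2.connectedComponentsWithStats((V>165).astype(np.uint8)); print(u,v,st[1:],c[1:]+[u-25,v-25])
for k in range(1,n):
    if st[k,4]>100:
        for z in (.036,.042,.046): print(onplane(i,*(c[k]+[u-25,v-25]),z).round(4))
E
python3 -m pendant '0 .0486 .1413 0 0 0 0; 0 .0486 .1413 0 0 0 0; 0 .0486 .1413 0 0 0 0; 0 .0486 .1413 .04 0 0 0; 0 .0486 .1413 .08 0 0 0; 0 .0486 .1413 .08 0 0 0;0 .0486 .1413 .08 0 0 0;0 .0486 .1413 .08 0 0 0'
```

```text
460 135 [[ 12  13  23  24 427]] [[457.59953162 134.49882904]]
[ 0.656  -0.0156  0.036 ]
[ 0.6536 -0.0146  0.042 ]
[ 0.6519 -0.014   0.046 ]
clock: 20.9
tool_pos: [0.6562, -0.0151, 0.0978]
tool_rot: [179.9, -0.0, 80.3]
force: [-0.5, -0.0, 1.1]
gripper_width: 0.006
```

```bash
python3 -m pendant '0 0 0 .03 0 0 0; 0 0 0 .048 0 0 0; 0 0 0 .05 0 0 0;0 0 0 .05 0 0 0' && python3 ok.py && python3 -m pendant '0 0 0 .002 0 0 0;0 0 0 .003 0 0 0' && python3 ok.py && python3 -m pendant '0 0 0 .002 0 0 0;0 0 0 .003 0 0 0' && python3 ok.py && python3 -m pendant '0 0 0 .002 0 0 0;0 0 0 .003 0 0 0' && python3 ok.py && python3 -m pendant '0 0 0 .002 0 0 0;0 0 0 .003 0 0 0'
```

```text
clock: 21.3
tool_pos: [0.6561, -0.0152, 0.0476]
tool_rot: [179.9, -0.0, 80.3]
force: [-0.2, -0.1, -0.1]
gripper_width: 0.006
clock: 21.5
tool_pos: [0.6561, -0.0152, 0.0444]
tool_rot: [179.9, -0.0, 80.3]
force: [0.3, 0.8, -1.1]
gripper_width: 0.006
clock: 21.7
tool_pos: [0.6555, -0.0152, 0.0402]
tool_rot: [180.0, -0.0, 80.3]
force: [0.2, -1.1, -0.0]
gripper_width: 0.008
clock: 21.9
tool_pos: [0.6553, -0.0151, 0.0369]
tool_rot: [-180.0, 0.0, 80.3]
force: [-0.0, -0.6, -0.2]
gripper_width: -0.0
clock: 22.1
tool_pos: [0.6553, -0.0152, 0.0338]
tool_rot: [-180.0, 0.0, 80.3]
force: [-0.5, -0.1, -0.1]
gripper_width: 0.004
```

```bash
python3 -m pendant '0 0 0 .003 0 0 0;0 0 0 .004 0 0 0' && python3 ok.py && python3 -m pendant '0 0 0 .003 0 0 0;0 0 0 .004 0 0 0' && python3 ok.py && python3 -m pendant '0 0 0 .002 0 0 0;0 0 0 .003 0 0 0' && python3 ok.py && python3 -m pendant '0 0 0 .002 0 0 0;0 0 0 .003 0 0 0' && python3 ok.py && python3 -m pendant '0 0 0 .001 0 0 0;0 0 0 .002 0 0 0' && python3 ok.py && python3 -m pendant '0 0 0 .001 0 0 0;0 0 0 .002 0 0 0'
```

```text
clock: 22.3
tool_pos: [0.6552, -0.0152, 0.0296]
tool_rot: [-180.0, 0.0, 80.3]
force: [-1.0, 0.1, 0.2]
gripper_width: 0.005
clock: 22.5
tool_pos: [0.6552, -0.0151, 0.0257]
tool_rot: [-180.0, 0.0, 80.3]
force: [0.8, -0.4, -0.5]
gripper_width: 0.001
clock: 22.7
tool_pos: [0.6553, -0.0151, 0.0229]
tool_rot: [-180.0, 0.0, 80.3]
force: [0.4, -0.1, 0.9]
gripper_width: 0.005
clock: 22.9
tool_pos: [0.6553, -0.0151, 0.0199]
tool_rot: [-180.0, 0.0, 80.3]
force: [0.1, 0.2, -0.5]
gripper_width: 0.006
clock: 23.1
tool_pos: [0.6554, -0.0152, 0.018]
tool_rot: [-180.0, 0.0, 80.3]
force: [0.2, -0.1, 1.0]
gripper_width: 0.011
clock: 23.3
tool_pos: [0.6554, -0.0152, 0.0161]
tool_rot: [180.0, 0.0, 80.3]
force: [-0.3, 0.1, 1.7]
gripper_width: 0.009
```

```bash
python3 -m pendant '0 0 0 .001 0 0 0;0 0 0 .002 0 0 0'; python3 -m pendant '0 0 0 .001 0 0 0;0 0 0 .002 0 0 0' ; python3 -m pendant '0 0 0 .001 0 0 0;0 0 0 .001 0 0 0' 
```

```text
clock: 23.5
tool_pos: [0.6554, -0.0152, 0.0142]
tool_rot: [180.0, 0.0, 80.3]
force: [-1.1, -0.5, 1.3]
gripper_width: 0.005
clock: 23.7
tool_pos: [0.6554, -0.0151, 0.0121]
tool_rot: [180.0, 0.0, 80.3]
force: [-1.3, -0.4, 4.4]
gripper_width: 0.008
clock: 23.9
tool_pos: [0.6554, -0.0152, 0.0114]
tool_rot: [180.0, 0.0, 80.3]
force: [-2.5, 0.2, 6.7]
gripper_width: 0.006
```

```bash
python3 -m pendant '0 0 0 .001 0 0 0;0 0 0 .001 0 0 0'; python3 -m pendant '0 0 0 -.01 0 0 0;0 0 0 -.05 0 0 0;0 0 0 -.1 0 0 0;0 0 0 -.12 0 0 0;0 0 0 -.12 0 0 0;0 0 0 -.12 0 0 0'
```

```text
clock: 24.1
tool_pos: [0.6555, -0.0152, 0.0112]
tool_rot: [180.0, 0.0, 80.3]
force: [-4.6, 0.1, 14.1]
gripper_width: 0.002
clock: 24.7
tool_pos: [0.6551, -0.0151, 0.1295]
tool_rot: [-180.0, 0.0, 80.3]
force: [1.0, -0.6, 0.2]
gripper_width: 0.004
```

```bash
python3 -m pendant '0 -.045 -.14 -.03 0 0 0;0 -.045 -.14 -.03 0 0 0;0 -.045 -.14 -.03 0 0 0;0 -.045 -.14 -.03 0 0 0;0 -.045 -.14 -.03 0 0 0;0 -.045 -.14 -.03 0 0 0'; sed -i 's/w9.png/w10.png/;s/top9/top10/' v.py; python3 v.py; python3 -c "
import cv2; cv2.imwrite('pics/w10c.png',cv2.imread('pics/w10.png')[80:330,150:500])"
```

```text
clock: 25.3
tool_pos: [0.5105, -0.0358, 0.1593]
tool_rot: [-180.0, -0.0, 80.3]
force: [-0.1, -0.0, -0.5]
gripper_width: 0.006
-0.09 -0.0008 104.0
-0.08 -0.0007 102.0
0.075 -0.001 106.0
0.085 -0.0009 105.0
tube n -0.0011 along -0.0056 -10.657393912509388 0.11137385361828672 0.022714418390302908 [ 251  126  110   24 2396]
```

View pics/w10c.png

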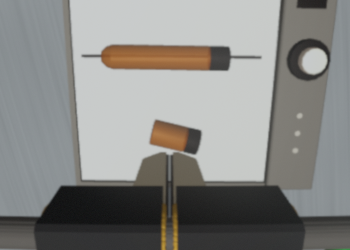

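The tube lies centred over the line, which shows at both ends (crop y≈57). The button is up at (314,61) and the vial is untouched.

```bash
python3 -c "
from h import bot
print(bot.sign_off())"
```

```text
the job is handed in; nothing more can be done
None
```

The tube now lies on the line, and I pressed and released the button and handed the job in at about 25 s; no verdict was reported. I rolled the tube with both fingertips on its top in short strokes of about 24 mm and never gripped or lifted it.

- **Tube position:** In the last wrist view, taken after the button press, its axis is within about 0.5 mm of the line sideways. It is about 0.4° off parallel and about 6 mm from the line's middle lengthways.
- **Button:** It took about 5–6 mm of travel, with the force rising to 14 N at a hard stop. I judged "fully down" from force and travel. In the last view it looks up again.
- **Surroundings:** The vial looked unmoved in the last view. I did not measure the vial or the other things standing around again after the job.

**What went wrong or disagreed:**
- **Fingertip height:** The fingertips touch about 29 mm above the stated tool point, so I found the contact heights by force.
- **Missed stroke:** One stroke passed about 1 mm too high and did not touch the tube. I repeated it lower.
- **Pressing force:** It reached about 25 N in one stroke before I raised the tool.
- **Close-up readings:** They were off by about 1.5 mm sideways, so I used the higher views for the final placement.

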